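# Lay the pressing block on the gluing bed

## Robot

A 6-joint arm with a two-finger parallel gripper is mounted at the origin on the work surface. World frame = base frame: x ahead of the robot, y to its left, z up, the work surface at z = 0. Lengths are in m, angles in rad, forces in N, time in s.
With the tool pointing down it reaches from about 0.25 to 0.775 m from the base axis. Payload 4 kg.
Tool frame: the origin (TCP) lies on the centre line of the jaws, within the pads' length; the fingertips stand 19 mm ahead of it and the grasp point (between the pads) is the TCP; x points along the fingers, z is the direction in which the jaws open and shut, and the axes are right-handed (so a half turn about x gives the same grasp; the last joint's range is limited). The gripper opens to 94 mm and grips with 3 to 60 N. Pads are 16 mm wide; open, the fingers measure 119 mm over their backs; the gripper's body (75 mm by 177 mm) begins 78 mm behind the grasp point.
Start: joints at [1.21, 0.087, 1.371, -0, 1.684, -0.103], TCP at [0.14, 0.532, 0.225] pointing down, gripper open.
Joint ranges: [-3.1, 3.1], [-0.76, 2.03], [0.27, 2.55], [-1.08, 4.22], [0.17, 2.65], [-2.57, 2.57]. Speed limits (rad/s): [2.79, 2.79, 3.14, 3.14, 3.14, 3.14].

## Interface

Orientations are given as [roll, pitch, yaw] about the fixed x, y, z axes, in that order (R = Rz(yaw) Ry(pitch) Rx(roll)).
In Python, from bench import robot, snapshot, camera_params gives the robot as it stands.
- The arm moves only by the tool step_arm, never from a script. Its argument "motion" is text: rows parted by semicolons, each of 7 numbers parted by spaces: the opening in per cent of the stroke, from 0 (shut) to 100 (fully open), then the shift along the tool's x, y, z in cm, then the turn, a rotation vector about the tool's x, y, z in rad. A call has 1 to 20 rows; each row shifts and turns the commanded pose from where the row before left it, along the tool's axes as they then stand; what a row does not reach is not made up. A row lasts 1/12 s, in which the tool goes at most 41.7 mm and 7.16 degrees, less where a joint would pass 70% of its speed; a pose out of reach is approached as far as the arm can. A call with a gripper value outside its range is refused whole. The fingers move at their own pace and stop on an object; the grip force is fixed at half the most. Time passes only in rows, so rows that do not move let the fingers close. It gives the time, the measured TCP pose, the force and the opening at its end, in the units of the state.
- robot.get_obs(): the state, without advancing time (a new reading comes with each control period).
- snapshot(name): name is "scene" or "side" or "wrist"; returns the picture (384x512x3 uint8, red, green, blue); there is no depth.
- camera_params(name): a dict with "fx", "fy", "cx", "cy" (pixels), "R" (3x3) and "t" (3): a world point X has camera coordinates R X + t. Camera axes: x right, y down, z forward; pixel columns grow to the right and rows downward; lengths in m; the calibration is good to about 2 mm. A picture is of the moment at which its call begins: read the wrist's pose just before it. camera_params takes no time and is no camera call; for the wrist camera it gives the pose at the moment of the call.
- robot.close_job(): hands the job in, once; it reports no verdict.
The state is a dict: "time": time; "joint_positions": joint angles; "qvel": joint speeds; "joint_torque": joint torques, N m; "tool_pos": TCP position; "ee_rot": TCP orientation; "wrist_force": force on the tool from outside, world axes, zero at the start; "wrist_torque": the same for the moment, N m; "width": finger opening in m.
Only numpy, scipy, OpenCV 4.12 (cv2) and the standard library are available. Lean on these libraries where they do the work, as an engineer would, in place of code of your own. Each camera call takes 0.05 s, during which the arm holds its last target.

## Task

Lay the wooden pressing block down on the gluing bed so that it presses the dark strip. Without lifting it, slide it upright along the bench until its foot sits square against the low front step of the bed, then push high so that it tips over the step and lies on its dark sole on the bed; finally slide it fully home against the back fence, press it there for a moment with about 8 newtons, and let go. Push gently throughout, never with more than 20 newtons on the block, keep the block over the strip, and leave the other things where they are.

Things in the scene. Friction and masses are not known exactly. Their poses are not given: they have to be found in the camera images.
- block: Pressing block: plain pale wood, 94 mm thick (x) by 115 mm wide (y) by 128 mm tall (z), 0.5 to 0.9 kg, loose, standing on end on the bench before the bed, up to 45 mm off it and a little skewed. Its +x side, facing the bed, has a darker 6 mm sole (within the 94 mm) that must end up underneath. Origin at the centre of its underside, z up its height. Too wide to grip: it is pushed.
- block_toe (a point): Middle of the block's lower edge on the sole side (47 mm along its x from its origin, at its underside): the edge that goes against the step. Friction on the bench is 0.28 to 0.42, so a push lower than about 100 mm slides the block upright.
- block_top (a point): Centre of the block's top end (128 mm up its z); once laid down it faces the fence. With the toe at the step a high push tips the block about the step's upper edge (2 to 8 N); the pushed face rises as it tips; a finger that does not rise with it drags and can jam it. Past about 40 degrees it goes over by itself once the finger frees it, landing with its foot end up to 5 cm short of the step.
- bed: Gluing bed: fixed plywood board on the bench, 14 mm thick, 172 mm deep (x 0 to 172), 300 mm wide (y -150 to 150). Its front edge, facing the robot, is the low step, 14 mm high. Origin on the bench at the middle of the step face; x points away from the robot to the fence, y along the step, z up. Flush in its top: a dark plastic strip, x 60 to 110, y -110 to 110 mm, the work to be pressed.
- fence: The wooden fence fixed along the back of the bed, parallel to the step: 280 mm long, 24 mm thick, rising 30 mm above the bed's top. Origin at the middle of the foot of its front face (148 mm from the step face, on the bed's top); axes as the bed's. It is rigid.
- tape_roll: Bystander: roll of pale tape lying flat, 84 mm across, 24 mm high; origin at the centre of its underside.
- pipe_offcut: Bystander: black plastic pipe offcut standing on end, 80 mm across, 80 mm high; origin at the centre of its underside.
- glue_bottle: Bystander: small white bottle, 30 mm across, 70 mm high, standing on one end of the bed; origin at the centre of its underside.
- steel_rule: Bystander: steel rule 300 x 28 x 4 mm lying beside the bed; origin at the centre of its underside.
- glue_gun: Bystander: hot-glue gun lying on its side, about 210 mm long, 40 mm high; origin under its barrel.
- screwdriver: Bystander: screwdriver lying on the bench; origin under its middle.
- hold_down: Bystander: small steel T-shaped hold-down, 70 x 45 mm, 40 mm high, lying on the other end of the bed; origin at the centre of its underside.
Not all that is in view belongs to the job. Of the things that look like the block, take the one that is farthest to the robot's left at the start.

How it is judged:
On the way, in this order (a step that is already met when the one before it is completed fails the run):
1. the block stands upright with its foot square against the step (x of block_toe in the frame of bed above -0.004 m and angle between the x axis of block and the x axis of bed, either way round below 0.05 rad and angle between block's own z axis and vertical below 0.06 rad), for 0.2 s.
2. the block leans over with its toe still at the step (angle between block's own z axis and vertical between 0.3 and 1.3 rad and x of block_toe in the frame of bed above -0.03 m and contact force between block and bed above 0.3 N), for 0.04 s.
3. the block lies on its sole on the bed (angle between block's own x axis and vertical above 3.05 rad and z of block_toe in the frame of bed above 0.009 m and linear speed of block below 0.03 m/s), for 0.1 s.
4. the block is pressed home against the fence with more than 3 N (contact force between block and fence above 3 N and x of block_top in the frame of fence above -0.003 m and angle between block's own x axis and vertical above 3.05 rad), for 0.2 s.
At the end, for the whole second after the job is handed in: The block lies flat on its sole (within 3 degrees) on the bed, its top end within 3 mm of the fence and square to it within 2 degrees, its whole width over the strip (centre within 52 mm of the bed's middle), at rest (angle between block's own x axis and vertical above 3.09 rad and z of block_toe in the frame of bed above 0.009 m and x of block_top in the frame of fence above -0.003 m and angle between the z axis of block and the x axis of bed, either way round below 0.035 rad and y of block_top in the frame of bed between -0.0525 and 0.0525 m and linear speed of block below 0.01 m/s); the robot touches nothing.
It fails at once if the robot pushes on the block with more than 20 N (contact force between any of the fingers, the arm and block above 20 N).
It fails at once if the block is driven against the fence with more than 20 N (contact force between block and fence above 20 N).
It fails at once if the block is lifted (toe more than 35 mm above the bench) (height (world z) of block_toe above 0.035 m).
It fails at once if another thing is moved more than 15 mm (distance of any of tape_roll, pipe_offcut, glue_bottle, steel_rule, glue_gun, screwdriver, hold_down from where it was at the start of the episode above 0.015 m).
It also fails if it takes over 61 s, if anything falls off the work surface, if the arm or the gripper's body presses on something with over 40 N, if the wrist force passes 120 N, or if a joint passes its speed limit or range.

## Working session

There is one attempt and no reset: what is moved stays moved. The work goes in short steps, Python scripts to look and compute and a tool call to move; the robot and the scene stay as the last step left them, time stands still between calls to the robot, and variables do not carry over. Pictures are saved under pics/ and viewed, and the job is handed in when it is done.

Besides the shell and the picture viewer there is one more tool, called after "Call:" as name(argument=value, ...), one argument or row to a line, values as JSON. step_arm: Moves the arm, as the interface text tells. Its arguments: {"type":"object","properties":{"motion":{"type":"string"}},"required":["motion"]}

```bash
ls; mkdir -p pics; python3 - <<'E'
from bench import robot, snapshot, camera_params
import cv2
print(robot.get_obs())
for n in ["scene","side"]:
    im=snapshot(n); cv2.imwrite(f"pics/{n}0.png",cv2.resize(im[:,:,::-1],(800,600),interpolation=cv2.INTER_CUBIC)); cv2.imwrite(f"pics/raw_{n}0.png",im[:,:,::-1])
    print(n,camera_params(n))
E
```

```text
pics
{'time': 0.0, 'joint_positions': array([ 1.20985904e+00,  8.79205440e-02,  1.37222932e+00,  3.72114602e-05,
        1.68360260e+00, -1.03084234e-01]), 'qvel': array([-0.00016005, -0.00066704, -0.00016752,  0.00058131, -0.00026495,
       -0.00126267]), 'joint_torque': array([ 3.31996789e-04, -3.40174341e+01, -3.02431440e+01,  7.18756858e-02,
        3.27566173e-02, -1.35870214e-04]), 'tool_pos': array([0.14005818, 0.53134726, 0.22333562]), 'ee_rot': array([ 3.02138642,  1.5686362 , -1.94885146]), 'wrist_force': array([-0.6289796 , -0.22508454, -0.38248427]), 'wrist_torque': array([ 0.02039641,  0.03363317, -0.00168839]), 'width': 0.09403841766900792}
scene {'fx': 350.82502636357316, 'fy': 350.82502636357316, 'cx': 256.34807654930495, 'cy': 195.00025727067703, 'R': array([[ 0.39256566,  0.91963962, -0.01245673],
       [ 0.71283648, -0.31279035, -0.62771518],
       [-0.5811681 ,  0.23753982, -0.77834342]]), 't': array([-0.2255638 , -0.3099814 ,  1.23577985])}
side {'fx': 381.4201880617628, 'fy': 381.4201880617628, 'cx': 263.79679422789815, 'cy': 192.09785709907126, 'R': array([[-0.93332001, -0.3585934 , -0.01801486],
       [-0.20720086,  0.57890566, -0.78862922],
       [ 0.29322614, -0.73231073, -0.61460509]]), 't': array([0.53092274, 0.21198113, 0.81793695])}
```

View pics/scene0.png

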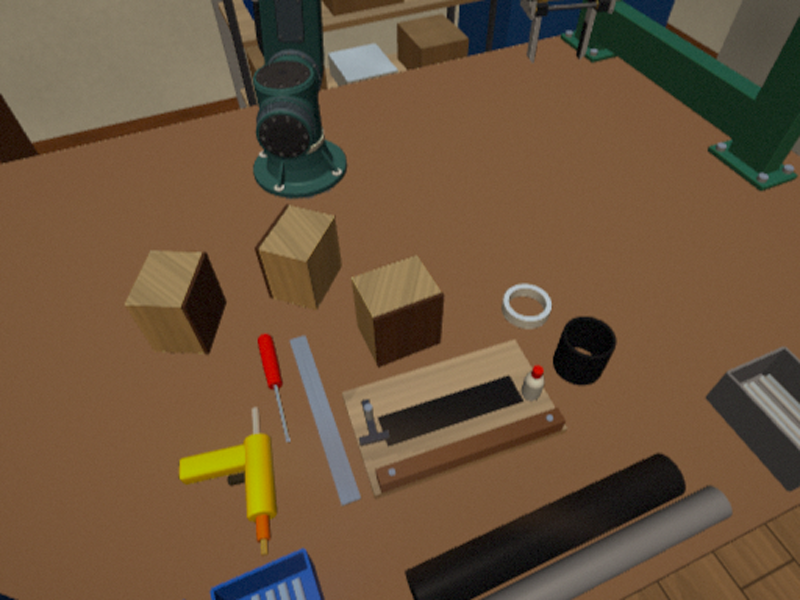

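View pics/side0.png

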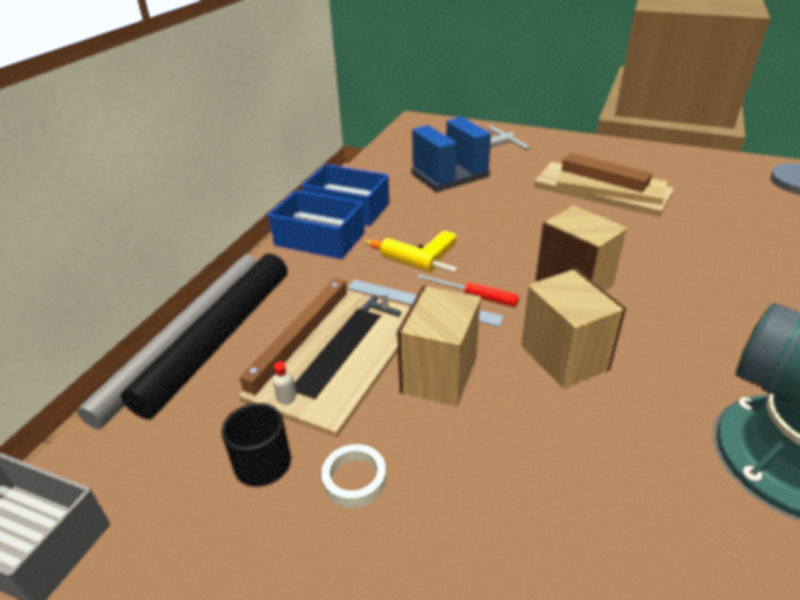

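Three blocks look alike, in the scene picture: A (178,300), B (300,255) and C (398,310). World +y (the robot's left) runs to the right in the scene picture, so C is farthest left. It also stands just before the bed with its dark sole facing it. I'll confirm this in an enlarged crop.

```bash
python3 - <<'E'
import cv2
a=cv2.imread("pics/raw_scene0.png"); 
c=a[155:325,205:375]; cv2.imwrite("pics/c1.png",cv2.resize(c,(595,595),interpolation=cv2.INTER_CUBIC))   # 3.5x
b=cv2.imread("pics/raw_side0.png")
c=b[170:280,150:320]; cv2.imwrite("pics/c2.png",cv2.resize(c,(765,495),interpolation=cv2.INTER_CUBIC)) #4.5x
E
```

```text
(no output)
```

View pics/c1.png

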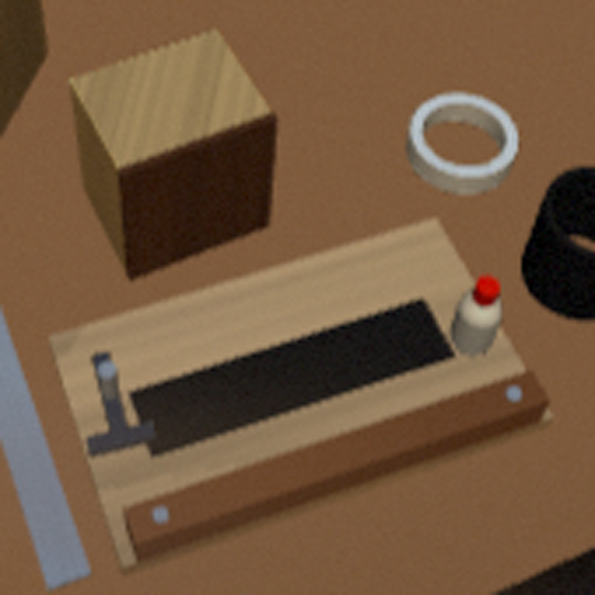

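View pics/c2.png

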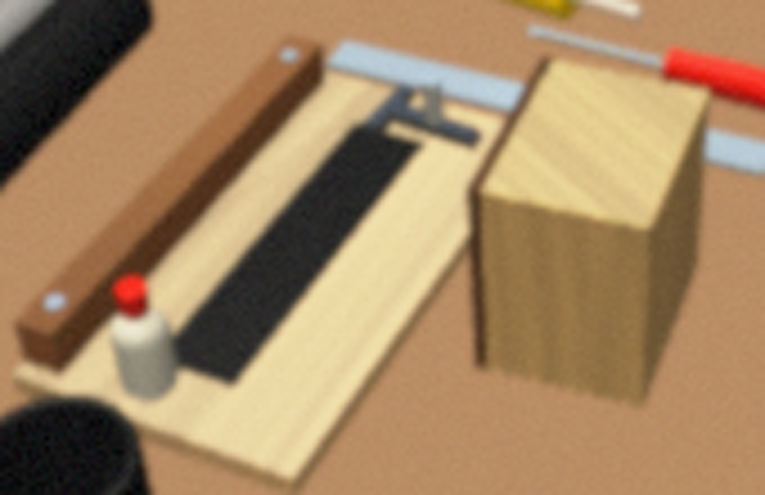

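C confirmed: its top corners in the scene crop are (70,82), (217,31), (275,115) and (119,168), and its dark sole faces the bed. The bed front edge runs from (50,338) to (437,218). Next I'll fit the poses from both views.

```bash
cat > h.py <<'E'
import numpy as np
from scipy.optimize import least_squares
from bench import robot, snapshot, camera_params
P={n:camera_params(n) for n in ("scene","side")}
def proj(n,X):
    p=P[n] if isinstance(n,str) else n
    c=np.atleast_2d(X)@p["R"].T+p["t"]; return np.c_[p["fx"]*c[:,0]/c[:,2]+p["cx"],p["fy"]*c[:,1]/c[:,2]+p["cy"]]
def fit(obs,x0):
    # obs: list (cam, local xyz, raw px); pose x,y,yaw on bench
    def r(q):
        c,s=np.cos(q[2]),np.sin(q[2]); R=np.array([[c,-s,0],[s,c,0],[0,0,1]])
        return np.concatenate([(proj(n,R@np.array(l)+[q[0],q[1],0])[0]-u) for n,l,u in obs])
    s=least_squares(r,x0,loss="soft_l1"); return s.x, r(s.x).reshape(-1,2)
def raw(p,off,k): return (np.array(p)+.5)/k-.5+np.array(off)
E
python3 - <<'E'
from h import *
S=lambda p:raw(p,(205,155),3.5); D=lambda p:raw(p,(150,170),4.5)
bed=[("scene",(.06,-.11,.014),S((131,394))),("scene",(.06,.11,.014),S((424,300))),("scene",(.11,-.11,.014),S((150,455))),
("scene",(0,-.15,.014),S((50,338))),("scene",(0,.15,.014),S((437,218))),("scene",(.172,-.15,0),S((124,571))),
("side",(.11,-.11,.014),D((360,130))),("side",(.06,-.11,.014),D((418,147))),("side",(.06,.11,.014),D((235,382))),("side",(0,.15,.014),D((294,478)))]
q,r=fit(bed,[.4,.2,0]); print("bed",q.round(4)); print(r.round(1).tolist())
a,b,h=.047,.0575,.128
blk=[("scene",(-a,-b,h),S((70,82))),("scene",(-a,b,h),S((217,31))),("scene",(a,b,h),S((275,115))),("scene",(a,-b,h),S((119,168))),("scene",(a,-b,0),S((132,279))),("scene",(a,b,0),S((269,226))),
("side",(a,-b,h),D((548,60))),("side",(-a,-b,h),D((712,92))),("side",(-a,b,h),D((655,228))),("side",(a,b,h),D((478,190))),("side",(a,b,0),D((482,366))),("side",(-a,b,0),D((641,403)))]
k,r=fit(blk,[.35,.2,0]); print("blk",k.round(4)); print(r.round(1).tolist())
c,s=np.cos(q[2]),np.sin(q[2]);Rb=np.array([[c,s],[-s,c]])
print("block in bed",Rb@(k[:2]-q[:2]),k[2]-q[2])
t=k[:2]+a*np.array([np.cos(k[2]),np.sin(k[2])]); print("toe in bed",Rb@(t-q[:2]))
E
```

```text
bed [ 0.6006  0.0431 -0.0709]
[[-0.4, -0.8], [0.3, -0.6], [0.8, 0.5], [-0.3, -0.9], [0.2, -0.2], [-0.1, 1.0], [-0.9, -2.0], [2.1, -1.2], [-0.3, 0.8], [-0.2, -0.1]]
blk [0.5126 0.0212 0.0245]
[[-0.4, -1.8], [0.2, -1.7], [0.7, 0.2], [0.5, 1.4], [-0.7, -0.1], [0.1, -0.5], [-0.4, -1.3], [0.8, -1.1], [0.1, -0.4], [-1.5, -1.0], [-0.6, 0.0], [1.4, 1.2]]
block in bed [-0.08618428 -0.02804889] 0.09544325149101676
toe in bed [-0.03939819 -0.02356986]
```

```bash
cat >> h.py <<'E'
from scipy.spatial.transform import Rotation as Ro
def ray(n,u,z):
    p=P[n]; d=p["R"].T@np.array([(u[0]-p["cx"])/p["fx"],(u[1]-p["cy"])/p["fy"],1]); o=-p["R"].T@p["t"]
    return o+d*(z-o[2])/d[2]
def tool():
    o=robot.get_obs(); return o, Ro.from_euler("xyz",o["ee_rot"]).as_matrix()
BED=np.array([.6006,.0431]); PSI=-.0709
def b2w(x,y,z=0):
    c,s=np.cos(PSI),np.sin(PSI); return np.array([BED[0]+c*x-s*y,BED[1]+s*x+c*y,z])
def w2b(X):
    c,s=np.cos(PSI),np.sin(PSI); d=np.array(X[:2])-BED; return np.array([c*d[0]+s*d[1],-s*d[0]+c*d[1],X[2]])
def Rgoal(tau):
    x=np.array([np.sin(tau)*np.cos(PSI),np.sin(tau)*np.sin(PSI),-np.cos(tau)]); z=np.array([-np.sin(PSI),np.cos(PSI),0])
    return np.c_[x,np.cross(z,x),z]
def st():
    o,R=tool(); bx=w2b(o["tool_pos"]); tip=w2b(o["tool_pos"]+.019*R[:,0])
    c,s=np.cos(PSI),np.sin(PSI);f=o["wrist_force"]
    print("t",round(o["time"],2),"tcp bed",bx.round(4),"tip bed",tip.round(4),"F bed",np.round([c*f[0]+s*f[1],-s*f[0]+c*f[1],f[2]],2),"w",round(o["width"],4), "tilt", round(float(np.arcsin(R[:,0]@b2w(1,0)-R[:,0]@b2w(0,0))),3))
E
python3 - <<'E'
from h import *
for u in [(258,250),(293,206),(339,218),(303,245)]: print(ray("scene",((u[0]+.5)*.64-.5,(u[1]+.5)*.64-.5),.128))
o,R=tool(); print(R.round(3)); st()
G=Rgoal(.15); print(G.round(3), "turn tool axes",Ro.from_matrix(R.T@G).as_rotvec())
pos=b2w(-.19,-.026,.15); print(pos, "shift in cur tool axes cm",(R.T@(pos-o["tool_pos"]))*100)
E
```

```text
[ 0.353003   -0.15688929  0.128     ]
[ 0.27161717 -0.07440515  0.128     ]
[ 0.33374085 -0.01069581  0.128     ]
[ 0.37166129 -0.08622749  0.128     ]
[[-0.001 -0.967  0.255]
 [-0.002  0.255  0.967]
 [-1.     0.    -0.002]]
t 0.1 tcp bed [-0.494   0.4545  0.2234] tip bed [-0.494   0.4544  0.2044] F bed [-1.34  0.46 -0.31] w 0.0936 tilt -0.001
[[ 0.149 -0.986  0.071]
 [-0.011  0.07   0.997]
 [-0.989 -0.149  0.   ]] turn tool axes [-0.18643996 -0.01594166 -0.14993796]
[0.40923549 0.03062504 0.15      ] shift in cur tool axes cm [  7.41667087 -38.79714721 -41.54539403]
```

Call:
step_arm(
  motion="60 0 -2.15 -2.3 0 0 0;60 0 -2.15 -2.3 0 0 0;60 0 -2.15 -2.3 0 0 0;60 0 -2.15 -2.3 0 0 0;60 0 -2.15 -2.3 0 0 0;60 0 -2.15 -2.3 0 0 0;60 0 -2.15 -2.3 0 0 0;60 0 -2.15 -2.3 0 0 0;60 0 -2.15 -2.3 0 0 0;60 0 -2.15 -2.3 0 0 0;60 0 -2.15 -2.3 0 0 0;60 0 -2.15 -2.3 0 0 0;60 0 -2.15 -2.3 0 0 0;60 0 -2.15 -2.3 0 0 0;60 0 -2.15 -2.3 0 0 0;60 0 -2.15 -2.3 0 0 0;60 0 -2.15 -2.3 0 0 0;60 0 -2.15 -2.3 0 0 0",
)

```text
time: 1.6
tool_pos: [0.4091, 0.0313, 0.2241]
ee_rot: [1.236, 1.57, 2.548]
wrist_force: [0.6, 1.0, 0.2]
width: 0.0565
```

Call:
step_arm(
  motion="60 0 0 0 -0.093 -0.008 -0.075;60 0 0 0 -0.093 -0.008 -0.075;60 0 0 0 0 0 0;60 0 0 0 0 0 0",
)

```text
time: 1.93
tool_pos: [0.4081, 0.0328, 0.2243]
ee_rot: [-1.555, 1.421, -0.058]
wrist_force: [-0.2, 0.5, -0.2]
width: 0.0565
```

```bash
python3 - <<'E'
from h import *
st(); o,R=tool(); G=Rgoal(.15)
print(Ro.from_matrix(R.T@G).as_rotvec().round(4))
tip=b2w(-.175,-.026,.06); g=tip-.019*G[:,0]; print((G.T@(g-o["tool_pos"])*100).round(2))
E
```

```text
t 1.93 tcp bed [-0.1912 -0.0239  0.2243] tip bed [-0.1884 -0.0239  0.2055] F bed [-0.27  0.48 -0.17] w 0.0565 tilt 0.15
[-0.0034  0.0019 -0.0004]
[14.59  0.85 -0.21]
```

Call:
step_arm(
  motion="60 2.4 0.14 0 0 0 0;60 2.4 0.14 0 0 0 0;60 2.4 0.14 0 0 0 0;60 2.4 0.14 0 0 0 0;60 2.4 0.14 0 0 0 0;60 2.4 0.14 -0.2 0 0 0;60 0 0 0 0 0 0;60 0 0 0 0 0 0",
)

```text
time: 2.6
tool_pos: [0.4213, 0.0306, 0.0798]
ee_rot: [-1.555, 1.424, -0.057]
wrist_force: [1.0, 0.2, -0.0]
width: 0.0563
```

```bash
python3 - <<'E'
from h import *
import cv2
st()
for n in ["scene","side"]:
    im=snapshot(n); cv2.imwrite(f"pics/raw_{n}1.png",im[:,:,::-1])
    c=im[130:300,180:350,::-1] if n=="scene" else im[130:300,220:390,::-1]
    cv2.imwrite(f"pics/{n}1.png",cv2.resize(c,(595,595),interpolation=cv2.INTER_CUBIC))
E
```

```text
t 2.6 tcp bed [-0.178  -0.0252  0.0798] tip bed [-0.1752 -0.0252  0.061 ] F bed [ 0.95  0.28 -0.01] w 0.0563 tilt 0.146
```

View pics/side1.png

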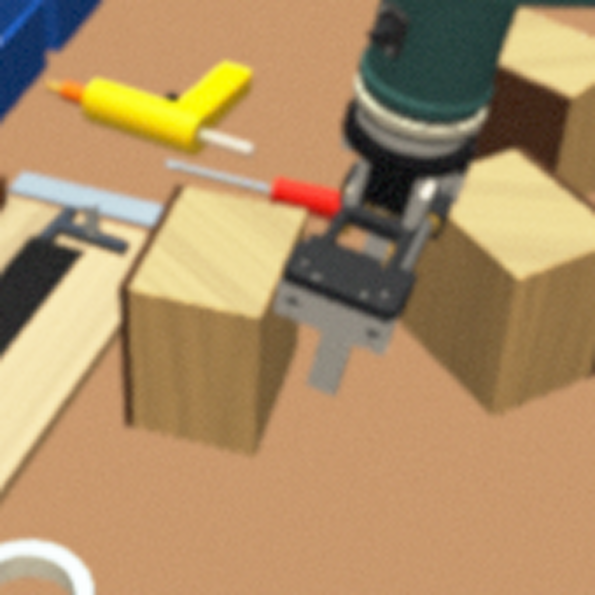

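View pics/scene1.png

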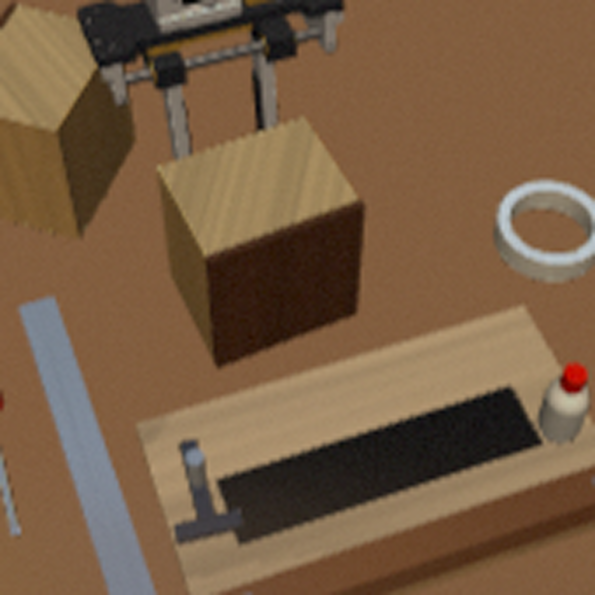

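The side crop shows the fingers behind the block. Each finger widens into a plate about 35 mm above its tip, near crop (330,310). I'll tilt more and go lower so that only the tips touch.

Call:
step_arm(
  motion="60 0 0 0 0 0 -0.12;60 0 0 0 0 0 -0.12;60 0 0 0 0 0 0",
)

```text
time: 2.95
tool_pos: [0.4169, 0.0309, 0.0775]
ee_rot: [-1.565, 1.184, -0.065]
wrist_force: [-0.9, -0.0, -2.3]
width: 0.0563
```

```bash
cat >> h.py <<'E'
def go(x,y,z):
    """shift in tool axes (cm) to bring tip centre to bed x,y,z"""
    o,R=tool(); tip=o["tool_pos"]+.019*R[:,0]; s=(R.T@(b2w(x,y,z)-tip)*100); print("go",(x,y,z),s.round(2), "per-cm fwd",(R.T@(b2w(1,0)-b2w(0,0))).round(3),"up",R[2].round(3))
E
python3 - <<'E'
from h import *
st(); go(-.155,-.026,.035); o,R=tool(); print(Ro.from_matrix(R.T@Rgoal(.39)).as_rotvec().round(4))
E
```

```text
t 2.95 tcp bed [-0.1824 -0.0251  0.0775] tip bed [-0.1752 -0.0251  0.0599] F bed [-0.92 -0.07 -2.33] w 0.0563 tilt 0.387
go (-0.155, -0.026, 0.035) [ 3.07 -0.94 -0.09] per-cm fwd [ 0.377 -0.926  0.   ] up [-0.926 -0.377  0.002]
[-0.001   0.0021 -0.0035]
```

Call:
step_arm(
  motion="60 0.75 -0.23 0 0 0 0;60 0.75 -0.23 0 0 0 0;60 0.75 -0.23 0 0 0 0;60 0.75 -0.23 0 0 0 0;60 0 0 0 0 0 0;60 0 0 0 0 0 0",
)

```text
time: 3.45
tool_pos: [0.4425, 0.0287, 0.0559]
ee_rot: [-1.565, 1.183, -0.067]
wrist_force: [0.2, 0.6, -0.2]
width: 0.0564
```

```bash
python3 - <<'E'
from h import *
st(); go(-.135,-.026,.035)
E
```

```text
t 3.45 tcp bed [-0.1567 -0.0255  0.0559] tip bed [-0.1495 -0.0255  0.0384] F bed [ 0.11  0.63 -0.17] w 0.0564 tilt 0.388
go (-0.135, -0.026, 0.035) [ 0.86 -1.22 -0.05] per-cm fwd [ 0.378 -0.926  0.001] up [-0.926 -0.378  0.002]
```

Call:
step_arm(
  motion="60 0.1 -0.23 0 0 0 0;60 0.1 -0.23 0 0 0 0;60 0.1 -0.23 0 0 0 0;60 0.1 -0.23 0 0 0 0;60 0.1 -0.23 0 0 0 0;60 0.1 -0.23 0 0 0 0",
)

```text
time: 3.95
tool_pos: [0.4569, 0.0279, 0.0563]
ee_rot: [-1.565, 1.181, -0.065]
wrist_force: [-2.0, 1.2, 1.4]
width: 0.0567
```

Call:
step_arm(
  motion="60 0.1 -0.23 0 0 0 0;60 0.1 -0.23 0 0 0 0;60 0.1 -0.23 0 0 0 0;60 0.1 -0.23 0 0 0 0",
)

```text
time: 4.28
tool_pos: [0.4671, 0.027, 0.0561]
ee_rot: [-1.566, 1.18, -0.067]
wrist_force: [-2.3, 1.3, 1.8]
width: 0.0564
```

Call:
step_arm(
  motion="60 0.1 -0.23 0 0 0 0;60 0.1 -0.23 0 0 0 0",
)

```text
time: 4.45
tool_pos: [0.4722, 0.0265, 0.056]
ee_rot: [-1.566, 1.18, -0.067]
wrist_force: [-3.2, -0.3, 2.0]
width: 0.0568
```

```bash
python3 - <<'E'
from h import *
import cv2
st()
for n in ["scene","side"]:
    im=snapshot(n); cv2.imwrite(f"pics/raw_{n}2.png",im[:,:,::-1])
    c=im[150:270,200:320,::-1] if n=="scene" else im[160:280,220:340,::-1]
    cv2.imwrite(f"pics/{n}2.png",cv2.resize(c,(600,600),interpolation=cv2.INTER_CUBIC))
E
```

```text
t 4.45 tcp bed [-0.1269 -0.0256  0.056 ] tip bed [-0.1197 -0.0256  0.0385] F bed [-3.2  -0.58  2.02] w 0.0568 tilt 0.391
```

View pics/side2.png

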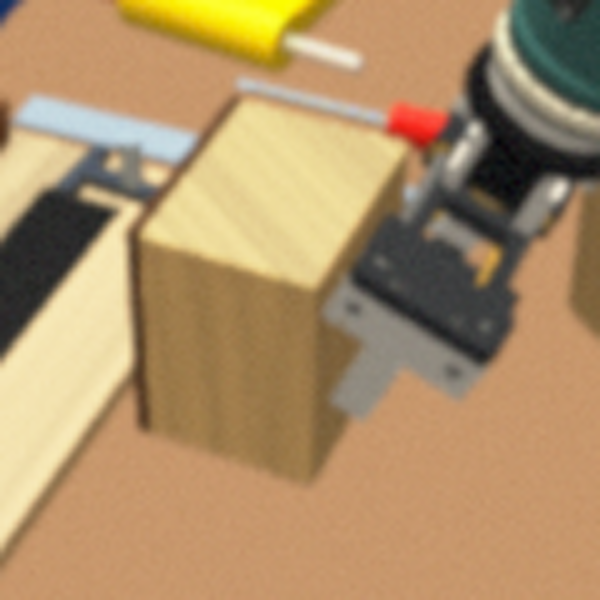

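View pics/scene2.png

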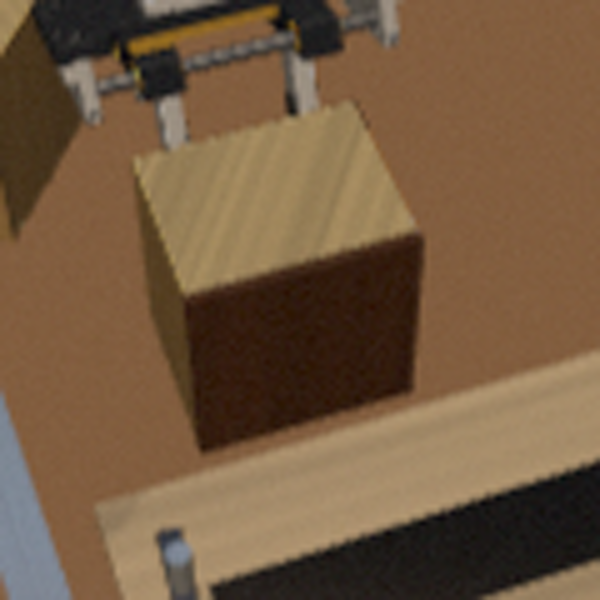

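The block is upright and sliding, now nearly parallel to the step, with its sole's lower edge at (200,450)-(412,388) in the scene crop and the bed edge just ahead. The toe is about 18 mm short. I'll continue.

Call:
step_arm(
  motion="60 0.1 -0.23 0 0 0 0;60 0.1 -0.23 0 0 0 0;60 0.1 -0.23 0 0 0 0;60 0.1 -0.23 0 0 0 0",
)

```text
time: 4.88
tool_pos: [0.4822, 0.0259, 0.0558]
ee_rot: [-1.566, 1.18, -0.066]
wrist_force: [-1.2, 0.6, 1.1]
width: 0.0564
```

Call:
step_arm(
  motion="60 0.04 -0.1 0 0 0 0;60 0.04 -0.1 0 0 0 0;60 0.04 -0.1 0 0 0 0",
)

```text
time: 5.13
tool_pos: [0.4852, 0.0258, 0.0558]
ee_rot: [-1.565, 1.18, -0.066]
wrist_force: [-3.5, -0.4, 1.1]
width: 0.0563
```

Call:
step_arm(
  motion="60 0.04 -0.1 0 0 0 0;60 0.04 -0.1 0 0 0 0",
)

```text
time: 5.3
tool_pos: [0.4874, 0.0256, 0.0559]
ee_rot: [-1.565, 1.18, -0.066]
wrist_force: [-2.7, 0.2, 1.4]
width: 0.0565
```

```bash
python3 - <<'E'
from h import *
st()
E
```

```text
t 5.3 tcp bed [-0.1117 -0.0255  0.0559] tip bed [-0.1045 -0.0255  0.0383] F bed [-2.74 -0.01  1.36] w 0.0565 tilt 0.391
```

Still sliding at about 3 N. Next are single small steps with force checks.

Call:
step_arm(
  motion="60 0.04 -0.1 0 0 0 0",
)

```text
time: 5.38
tool_pos: [0.4884, 0.0255, 0.0558]
ee_rot: [-1.565, 1.18, -0.066]
wrist_force: [-1.8, 0.3, 1.4]
width: 0.0567
```

Call:
step_arm(
  motion="60 0.04 -0.1 0 0 0 0",
)

```text
time: 5.47
tool_pos: [0.4895, 0.0254, 0.0558]
ee_rot: [-1.565, 1.18, -0.066]
wrist_force: [-3.2, -0.8, 1.2]
width: 0.0566
```

Call:
step_arm(
  motion="60 0.03 -0.08 0 0 0 0",
)

```text
time: 5.55
tool_pos: [0.4899, 0.0253, 0.0557]
ee_rot: [-1.566, 1.182, -0.067]
wrist_force: [-5.8, 0.3, 4.1]
width: 0.0566
```

```bash
python3 - <<'E'
from h import *
import cv2
st()
for n in ["scene","side"]:
    im=snapshot(n); cv2.imwrite(f"pics/raw_{n}3.png",im[:,:,::-1])
    c=im[160:280,200:320,::-1] if n=="scene" else im[160:280,220:340,::-1]
    cv2.imwrite(f"pics/{n}3.png",cv2.resize(c,(600,600),interpolation=cv2.INTER_CUBIC))
E
```

```text
t 5.55 tcp bed [-0.1092 -0.0256  0.0557] tip bed [-0.102  -0.0255  0.0381] F bed [-5.79 -0.06  4.15] w 0.0566 tilt 0.389
```

View pics/scene3.png

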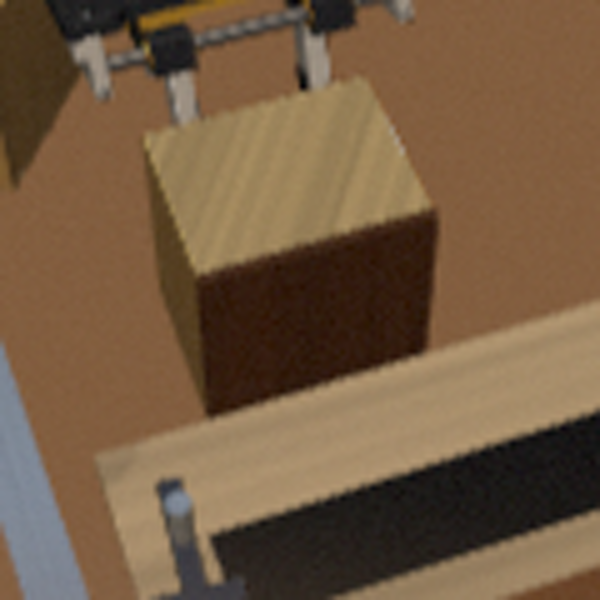

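View pics/side3.png

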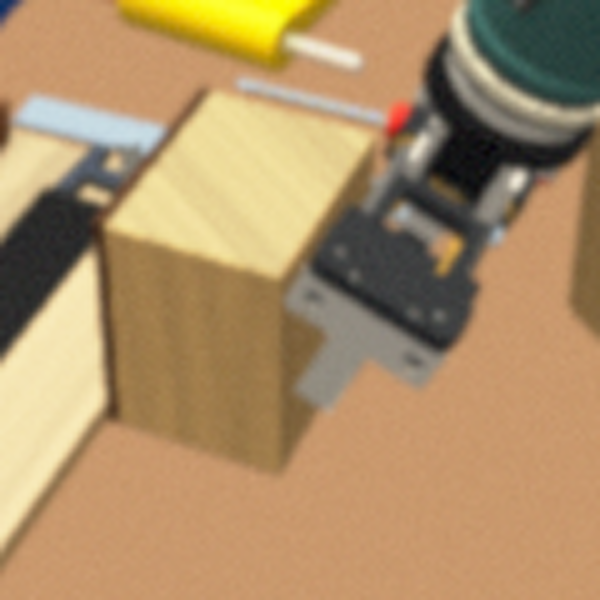

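The force rises to 6 N and the sole's lower edge (207,415)-(428,350) lies along the bed edge, so the toe is at the step. One slight push more, then a hold to seat it square.

Call:
step_arm(
  motion="60 0.02 -0.05 0 0 0 0;60 0 0 0 0 0 0;60 0 0 0 0 0 0;60 0 0 0 0 0 0",
)

```text
time: 5.98
tool_pos: [0.4899, 0.0253, 0.0554]
ee_rot: [-1.566, 1.183, -0.067]
wrist_force: [-5.6, -2.1, 3.7]
width: 0.0563
```

```bash
python3 - <<'E'
from h import *
st(); go(-.125,-.0255,.038);go(-.125,-.0255,.108)
E
```

```text
t 5.98 tcp bed [-0.1091 -0.0256  0.0554] tip bed [-0.1019 -0.0256  0.0379] F bed [-5.47 -2.45  3.68] w 0.0563 tilt 0.388
go (-0.125, -0.0255, 0.038) [-0.89  2.13  0.01] per-cm fwd [ 0.379 -0.926  0.   ] up [-0.926 -0.379  0.002]
go (-0.125, -0.0255, 0.108) [-7.37 -0.52  0.02] per-cm fwd [ 0.379 -0.926  0.   ] up [-0.926 -0.379  0.002]
```

Call:
step_arm(
  motion="60 -0.45 1.05 0 0 0 0;60 -0.45 1.05 0 0 0 0;60 -2.2 -0.9 0 0 0 0;60 -2.2 -0.9 0 0 0 0;60 -2.15 -0.85 0 0 0 0;60 0 0 0 0 0 0;60 0 0 0 0 0 0",
)

```text
time: 6.57
tool_pos: [0.4693, 0.0268, 0.1291]
ee_rot: [-1.565, 1.175, -0.066]
wrist_force: [-0.6, 0.2, -0.1]
width: 0.0564
```

```bash
python3 - <<'E'
from h import *
import cv2
st(); go(-.110,-.0255,.108)
for n in ["scene","side"]:
    im=snapshot(n); cv2.imwrite(f"pics/raw_{n}4.png",im[:,:,::-1])
    c=im[160:280,200:320,::-1] if n=="scene" else im[160:280,200:320,::-1]
    cv2.imwrite(f"pics/{n}4.png",cv2.resize(c,(600,600),interpolation=cv2.INTER_CUBIC))
E
```

```text
t 6.57 tcp bed [-0.1299 -0.0256  0.1291] tip bed [-0.1225 -0.0256  0.1115] F bed [-0.64  0.13 -0.08] w 0.0564 tilt 0.396
go (-0.11, -0.0255, 0.108) [ 0.81 -1.02  0.01] per-cm fwd [ 0.386 -0.923  0.   ] up [-0.923 -0.386  0.002]
```

View pics/scene4.png

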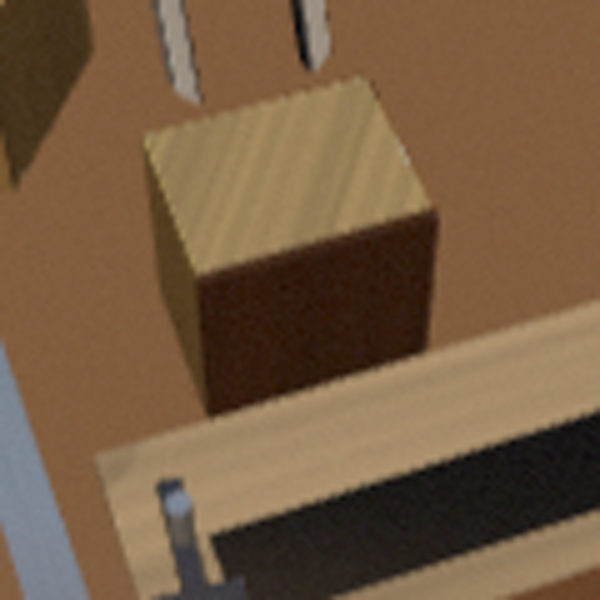

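View pics/side4.png

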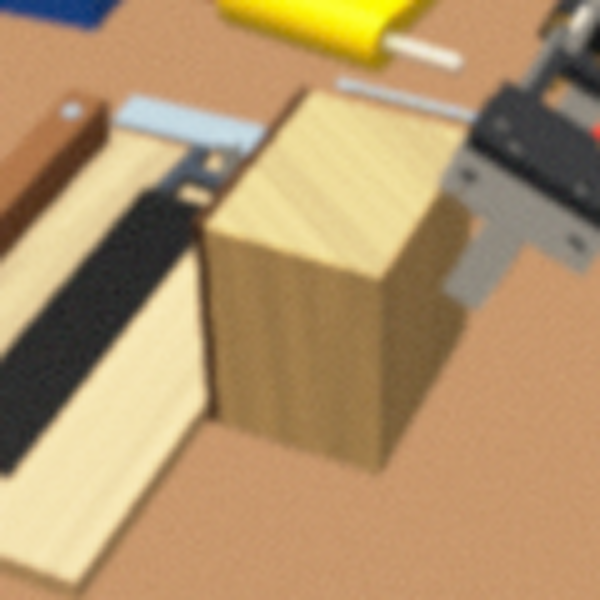

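```bash
python3 - <<'E'
from h import *
S=lambda p:raw(p,(205,155),3.5); D=lambda p:raw(p,(150,170),4.5)
for z in (.014,.024,.054): print(z,[w2b(ray("scene",S(p),z)).round(3).tolist() for p in ((154,432),(90,448),(122,410),(108,370))])
for z in (.014,.024,.054): print(z,[w2b(ray("side",D(p),z)).round(3).tolist() for p in ((478,138),(405,90),(432,85))])
S4=lambda p:raw(p,(200,160),5); D4=lambda p:raw(p,(200,160),5)
a,b,h=.047,.0575,.128
blk=[("scene",(-a,-b,h),S4((146,138))),("scene",(-a,b,h),S4((362,78))),("scene",(a,b,h),S4((437,210))),("scene",(a,-b,h),S4((200,276))),("scene",(a,-b,0),S4((207,416))),("scene",(a,b,0),S4((428,352))),
("side",(a,-b,h),D4((305,90))),("side",(-a,b,h),D4((381,277))),("side",(a,b,h),D4((207,224))),("side",(a,b,0),D4((214,413))),("side",(-a,b,0),D4((381,472)))]
k,r=fit(blk,[.5,.02,-.07]);print(k,r.round(1).tolist(),w2b([*k[:2],0]),k[2]-PSI)
E
```

```text
0.014 [[0.094, -0.104, 0.014], [0.091, -0.147, 0.014], [0.072, -0.119, 0.014], [0.04, -0.119, 0.014]]
0.024 [[0.098, -0.105, 0.024], [0.095, -0.147, 0.024], [0.077, -0.12, 0.024], [0.045, -0.12, 0.024]]
0.054 [[0.112, -0.109, 0.054], [0.109, -0.149, 0.054], [0.091, -0.123, 0.054], [0.061, -0.123, 0.054]]
0.014 [[0.033, -0.126, 0.014], [0.097, -0.15, 0.014], [0.083, -0.162, 0.014]]
0.024 [[0.027, -0.115, 0.024], [0.09, -0.139, 0.024], [0.077, -0.15, 0.024]]
0.054 [[0.01, -0.082, 0.054], [0.07, -0.105, 0.054], [0.058, -0.116, 0.054]]
[ 0.54869435  0.01452426 -0.07602   ] [[-0.9, -2.0], [1.0, -1.9], [0.4, 0.4], [-0.2, 0.7], [1.0, 2.3], [-0.6, 2.4], [0.6, -0.9], [1.3, -0.1], [-1.8, -0.7], [-0.2, 1.3], [1.2, 1.2]] [-0.04975092 -0.03218097  0.        ] -0.005119997619494526
```

Call:
step_arm(
  motion="60 0.35 -0.38 0 0 0 0;60 0.35 -0.38 0 0 0 0;60 0.2 -0.5 0 0 0 0;60 0 0 0 0 0 0;60 0 0 0 0 0 0",
)

```text
time: 7.08
tool_pos: [0.4828, 0.0257, 0.1226]
ee_rot: [-1.565, 1.182, -0.066]
wrist_force: [0.2, -0.6, 0.5]
width: 0.0566
```

```bash
cat >> h.py <<'E'
def arc(th0,th1,n,hz):
    o,R=tool(); t=np.radians(np.linspace(th0,th1,n+1)); x=-94*np.cos(t)+hz*np.sin(t); z=94*np.sin(t)+hz*np.cos(t)
    f=b2w(1,0)-b2w(0,0)
    for a,b,T in zip(np.diff(x),np.diff(z),t[1:]):
        v=R.T@(f*a+np.array([0,0,b]))/10; print(round(np.degrees(T),1),round(a,1),round(b,1),"rows 60",v.round(2)[:2])
E
python3 - <<'E'
from h import *
st(); arc(0,50,20,97)
E
```

```text
t 7.08 tcp bed [-0.1163 -0.0257  0.1226] tip bed [-0.1091 -0.0256  0.1051] F bed [ 0.29 -0.62  0.51] w 0.0566 tilt 0.389
2.5 4.3 4.0 rows 60 [-0.21 -0.55]
5.0 4.5 3.8 rows 60 [-0.18 -0.56]
7.5 4.7 3.6 rows 60 [-0.16 -0.57]
10.0 4.8 3.4 rows 60 [-0.13 -0.57]
12.5 5.0 3.2 rows 60 [-0.11 -0.58]
15.0 5.1 3.0 rows 60 [-0.08 -0.58]
17.5 5.2 2.8 rows 60 [-0.06 -0.59]
20.0 5.3 2.5 rows 60 [-0.03 -0.59]
22.5 5.4 2.3 rows 60 [-0.01 -0.59]
25.0 5.5 2.0 rows 60 [ 0.02 -0.59]
27.5 5.6 1.8 rows 60 [ 0.05 -0.59]
30.0 5.7 1.6 rows 60 [ 0.07 -0.59]
32.5 5.7 1.3 rows 60 [ 0.1  -0.58]
35.0 5.8 1.1 rows 60 [ 0.12 -0.58]
37.5 5.8 0.8 rows 60 [ 0.15 -0.57]
40.0 5.9 0.5 rows 60 [ 0.17 -0.56]
42.5 5.9 0.3 rows 60 [ 0.2  -0.56]
45.0 5.9 0.0 rows 60 [ 0.22 -0.55]
47.5 5.9 -0.2 rows 60 [ 0.24 -0.54]
50.0 5.9 -0.5 rows 60 [ 0.27 -0.53]
```

Call:
step_arm(
  motion="60 -0.02 -0.22 0 0 0 0;60 -0.02 -0.22 0 0 0 0;60 -0.01 -0.2 0 0 0 0;60 0 0 0 0 0 0",
)

```text
time: 7.42
tool_pos: [0.4889, 0.0253, 0.1269]
ee_rot: [-1.565, 1.179, -0.066]
wrist_force: [0.3, -0.1, 0.0]
width: 0.0564
```

Call:
step_arm(
  motion="60 -0.1 -0.27 0 0 0 0;60 -0.1 -0.27 0 0 0 0",
)

```text
time: 7.58
tool_pos: [0.4917, 0.0251, 0.1294]
ee_rot: [-1.566, 1.183, -0.067]
wrist_force: [-1.8, 0.5, -1.6]
width: 0.0562
```

```bash
python3 - <<'E'
from h import *
st()
E
```

```text
t 7.58 tcp bed [-0.1074 -0.0257  0.1294] tip bed [-0.1002 -0.0257  0.1118] F bed [-1.87  0.36 -1.58] w 0.0562 tilt 0.388
```

Call:
step_arm(
  motion="60 -0.12 -0.4 0 0 0 0;60 -0.12 -0.4 0 0 0 0;60 -0.12 -0.4 0 0 0 0",
)

```text
time: 7.83
tool_pos: [0.5025, 0.0243, 0.1382]
ee_rot: [-1.565, 1.18, -0.066]
wrist_force: [-1.1, 0.5, -0.9]
width: 0.0565
```

Call:
step_arm(
  motion="60 -0.1 -0.42 0 0 0 0;60 -0.1 -0.42 0 0 0 0;60 -0.09 -0.42 0 0 0 0",
)

```text
time: 8.08
tool_pos: [0.5134, 0.0236, 0.146]
ee_rot: [-1.565, 1.18, -0.066]
wrist_force: [-1.7, -0.7, -0.5]
width: 0.0567
```

```bash
python3 - <<'E'
from h import *
import cv2
st()
for n in ["side"]:
    im=snapshot(n); cv2.imwrite(f"pics/raw_{n}5.png",im[:,:,::-1])
    c=im[160:280,200:320,::-1]
    cv2.imwrite(f"pics/{n}5.png",cv2.resize(c,(600,600),interpolation=cv2.INTER_CUBIC))
E
```

```text
t 8.08 tcp bed [-0.0856 -0.0257  0.146 ] tip bed [-0.0784 -0.0256  0.1284] F bed [-1.69 -0.87 -0.54] w 0.0567 tilt 0.391
```

View pics/side5.png

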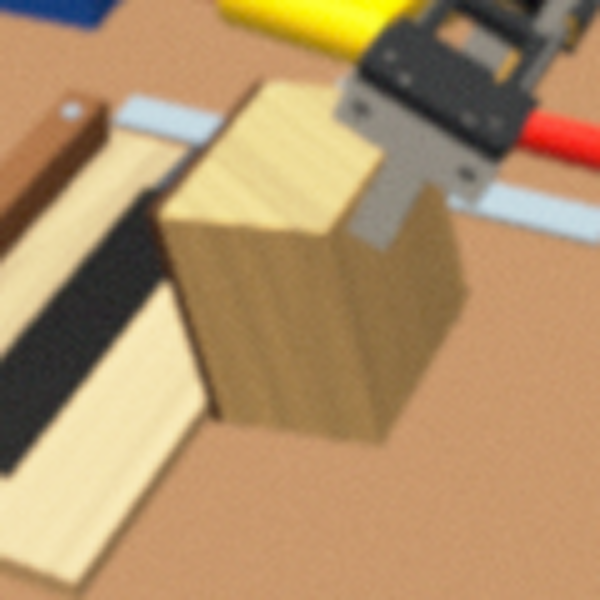

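It is tipping cleanly: about 13°, the toe at the step (212,415), the fingertip near the top of the back face. I'll follow the arc.

Call:
step_arm(
  motion="60 -0.1 -0.58 0 0 0 0;60 -0.08 -0.58 0 0 0 0;60 -0.06 -0.58 0 0 0 0;60 -0.03 -0.58 0 0 0 0",
)

```text
time: 8.47
tool_pos: [0.5341, 0.022, 0.1576]
ee_rot: [-1.565, 1.179, -0.066]
wrist_force: [-0.9, -0.1, 0.1]
width: 0.0566
```

Call:
step_arm(
  motion="60 -0.01 -0.58 0 0 0 0;60 0.02 -0.58 0 0 0 0;60 0.05 -0.58 0 0 0 0",
)

```text
time: 8.72
tool_pos: [0.5503, 0.0209, 0.1634]
ee_rot: [-1.565, 1.179, -0.066]
wrist_force: [-0.9, 0.4, -0.7]
width: 0.0561
```

```bash
python3 - <<'E'
from h import *
import cv2
st()
for n in ["side"]:
    im=snapshot(n); cv2.imwrite(f"pics/raw_{n}6.png",im[:,:,::-1])
    c=im[140:280,180:320,::-1]
    cv2.imwrite(f"pics/{n}6.png",cv2.resize(c,(595,595),interpolation=cv2.INTER_CUBIC))
E
```

```text
t 8.72 tcp bed [-0.0486 -0.0257  0.1634] tip bed [-0.0413 -0.0257  0.1459] F bed [-0.9   0.37 -0.69] w 0.0561 tilt 0.391
```

View pics/side6.png

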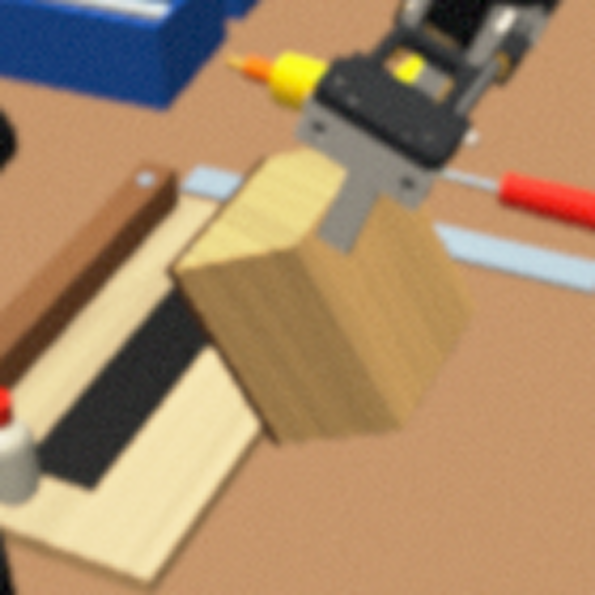

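About 30° now, with the foot still at the step (272,437). I'll carry on past the balance point.

Call:
step_arm(
  motion="60 0.07 -0.58 0 0 0 0;60 0.1 -0.58 0 0 0 0;60 0.12 -0.58 0 0 0 0;60 0.15 -0.57 0 0 0 0",
)

```text
time: 9.1
tool_pos: [0.5732, 0.0192, 0.168]
ee_rot: [-1.565, 1.18, -0.066]
wrist_force: [0.5, 0.3, 0.9]
width: 0.0565
```

Call:
step_arm(
  motion="60 0.15 -0.57 0 0 0 0;60 0.17 -0.57 0 0 0 0;60 0.18 -0.56 0 0 0 0",
)

```text
time: 9.35
tool_pos: [0.5908, 0.018, 0.1696]
ee_rot: [-1.565, 1.18, -0.066]
wrist_force: [-0.2, -0.2, 0.3]
width: 0.0565
```

```bash
python3 - <<'E'
from h import *
import cv2
st()
for n in ["side"]:
    im=snapshot(n); cv2.imwrite(f"pics/raw_{n}7.png",im[:,:,::-1])
    c=im[140:280,180:320,::-1]
    cv2.imwrite(f"pics/{n}7.png",cv2.resize(c,(595,595),interpolation=cv2.INTER_CUBIC))
E
```

```text
t 9.35 tcp bed [-0.008  -0.0258  0.1696] tip bed [-0.0008 -0.0257  0.1521] F bed [-0.15 -0.22  0.34] w 0.0565 tilt 0.391
```

View pics/side7.png

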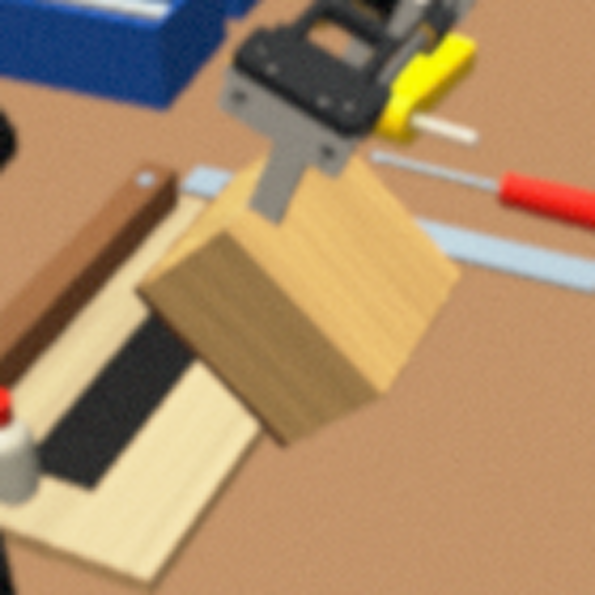

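About 47° with almost no force, so it is at or past balance. A few more rows.

Call:
step_arm(
  motion="60 0.15 -0.55 0 0 0 0;60 0.12 -0.5 0 0 0 0",
)

```text
time: 9.57
tool_pos: [0.6011, 0.0173, 0.171]
ee_rot: [-1.565, 1.18, -0.066]
wrist_force: [0.3, -0.2, -0.2]
width: 0.0564
```

```bash
python3 - <<'E'
from h import *
import cv2
st()
for n in ["side"]:
    im=snapshot(n); cv2.imwrite(f"pics/raw_{n}8.png",im[:,:,::-1])
    c=im[140:280,180:320,::-1]
    cv2.imwrite(f"pics/{n}8.png",cv2.resize(c,(595,595),interpolation=cv2.INTER_CUBIC))
E
```

```text
t 9.57 tcp bed [ 0.0023 -0.0257  0.171 ] tip bed [ 0.0095 -0.0257  0.1534] F bed [ 0.32 -0.18 -0.18] w 0.0564 tilt 0.39
```

View pics/side8.png

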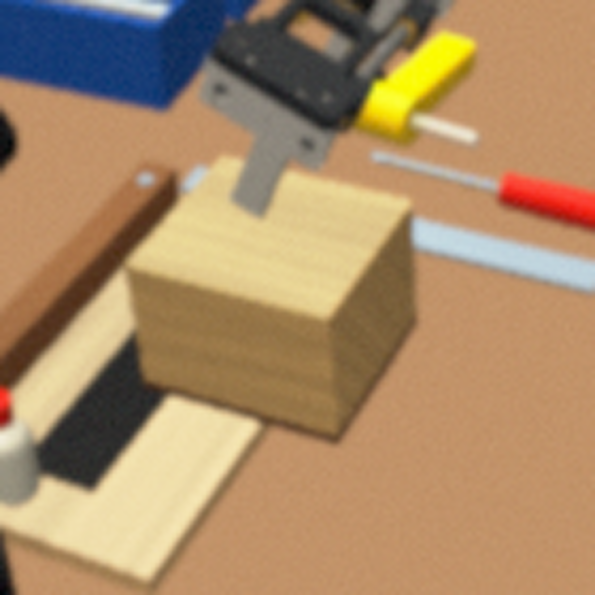

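It has tipped over and lies flat on its sole, foot end overhanging the step (lower right corner at (335,437)). Next I retreat behind it.

Call:
step_arm(
  motion="60 -1.0 -0.2 0 0 0 0;60 -1.2 2.0 0 0 0 0;60 -1.2 2.9 0 0 0 0;60 -1.2 2.9 0 0 0 0;60 -0.8 2.0 0 0 0 0;60 0 0 0 0 0 0;60 0 0 0 0 0 0",
)

```text
time: 10.2
tool_pos: [0.4916, 0.0251, 0.1859]
ee_rot: [-1.566, 1.177, -0.066]
wrist_force: [0.2, 0.6, -0.3]
width: 0.0564
```

```bash
python3 - <<'E'
from h import *
import cv2
st(); go(-.1,-.03,.045)
for n in ["scene","side"]:
    im=snapshot(n); cv2.imwrite(f"pics/raw_{n}9.png",im[:,:,::-1])
    c=im[160:280,200:320,::-1] if n=="scene" else im[160:280,180:300,::-1]
    cv2.imwrite(f"pics/{n}9.png",cv2.resize(c,(600,600),interpolation=cv2.INTER_CUBIC))
E
```

```text
t 10.2 tcp bed [-0.1074 -0.0257  0.1859] tip bed [-0.1001 -0.0257  0.1683] F bed [ 0.17  0.61 -0.31] w 0.0564 tilt 0.394
go (-0.1, -0.03, 0.045) [11.39  4.72 -0.46] per-cm fwd [ 0.384 -0.923  0.   ] up [-0.923 -0.384  0.002]
```

View pics/scene9.png

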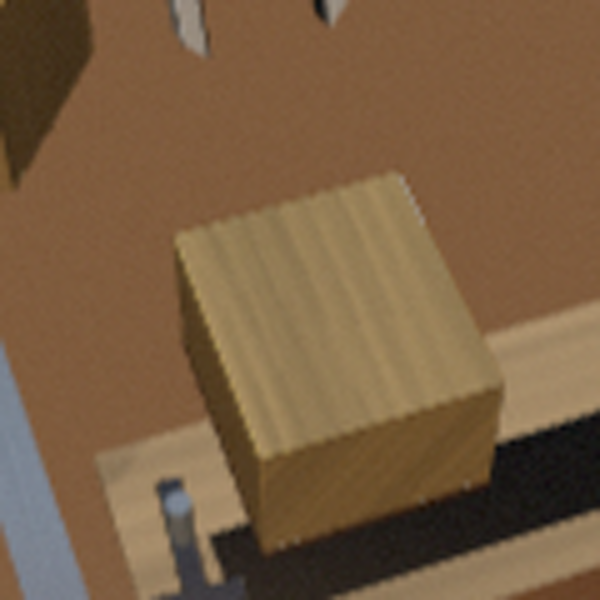

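View pics/side9.png

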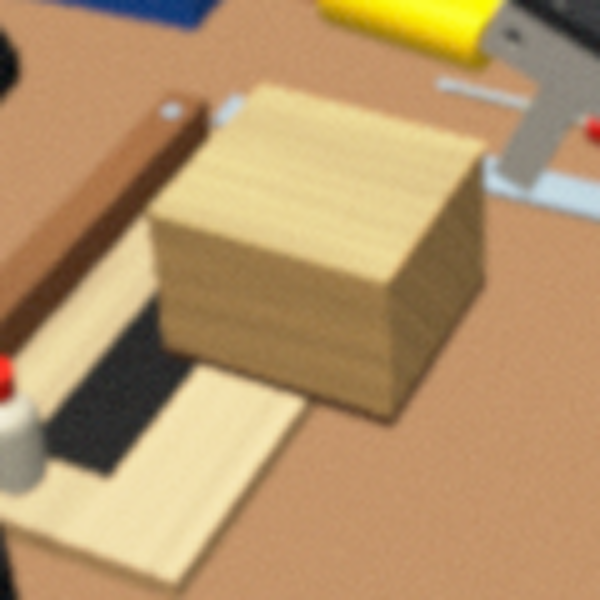

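```bash
python3 - <<'E'
from h import *
S=lambda p:raw(p,(200,160),5); D=lambda p:raw(p,(180,160),5)
a,b,l,h=.064,.0575,.014,.108
blk=[("scene",(-a,-b,h),S((176,238))),("scene",(-a,b,h),S((402,174))),("scene",(a,b,h),S((502,382))),("scene",(a,-b,h),S((260,458))),("scene",(a,-b,l),S((267,553))),("scene",(a,b,l),S((490,486))),
("side",(a,-b,h),D((265,85))),("side",(-a,-b,h),D((486,146))),("side",(-a,b,h),D((388,280))),("side",(a,b,h),D((151,214))),("side",(a,b,l),D((164,349))),("side",(-a,b,l),D((392,422)))]
k,r=fit(blk,[.6,.02,-.07]);print(k,r.round(1).tolist(),w2b([*k[:2],0]),k[2]-PSI)
E
```

```text
[ 0.61505082  0.00967958 -0.07397534] [[-0.5, -1.3], [0.0, -1.2], [1.3, -0.1], [-0.1, -0.1], [-0.5, 1.1], [0.3, 0.1], [-0.4, -1.2], [0.7, -1.3], [-0.1, 0.1], [-1.1, -1.3], [0.3, 0.5], [0.2, 0.9]] [ 0.01678204 -0.03231275  0.        ] -0.003075338996927482
```

Fit: it lies square (-0.003 rad) at y = -32 mm, the foot end 47 mm before the step and the top end 67 mm from the fence. Next I go down behind the foot end.

Call:
step_arm(
  motion="60 2.2 0.91 -0.12 0 0 0;60 2.2 0.91 -0.12 0 0 0;60 2.2 0.91 -0.12 0 0 0;60 2.2 0.91 -0.12 0 0 0;60 2.1 0.9 -0.12 0 0 0;60 0 0 0 0 0 0;60 0 0 0 0 0 0",
)

```text
time: 10.88
tool_pos: [0.4906, 0.0192, 0.065]
ee_rot: [-1.565, 1.184, -0.066]
wrist_force: [0.6, 0.1, -0.4]
width: 0.0567
```

```bash
python3 - <<'E'
from h import *
st(); go(-.058,-.032,.05); o,R=tool(); print(Ro.from_matrix(R.T@Rgoal(.39)).as_rotvec().round(4))
E
```

```text
t 10.88 tcp bed [-0.1081 -0.0316  0.065 ] tip bed [-0.1009 -0.0316  0.0474] F bed [ 0.59  0.18 -0.39] w 0.0567 tilt 0.387
go (-0.058, -0.032, 0.05) [ 1.38 -4.07 -0.04] per-cm fwd [ 0.378 -0.926  0.001] up [-0.926 -0.378  0.002]
[-0.0014  0.0017 -0.0028]
```

Call:
step_arm(
  motion="60 0.2 -0.56 0 0 0 0;60 0.2 -0.56 0 0 0 0;60 0.2 -0.56 0 0 0 0;60 0.2 -0.56 0 0 0 0;60 0.2 -0.56 0 0 0 0;60 0.15 -0.45 0 0 0 0;60 0.1 -0.3 0 0 0 0;60 0.1 -0.23 0 0 0 0",
)

```text
time: 11.55
tool_pos: [0.5313, 0.0164, 0.0684]
ee_rot: [-1.565, 1.18, -0.066]
wrist_force: [0.7, -0.3, 0.1]
width: 0.0562
```

Call:
step_arm(
  motion="60 0.1 -0.23 0 0 0 0;60 0.1 -0.23 0 0 0 0;60 0.1 -0.23 0 0 0 0;60 0.1 -0.23 0 0 0 0",
)

```text
time: 11.88
tool_pos: [0.5403, 0.0158, 0.0677]
ee_rot: [-1.565, 1.182, -0.066]
wrist_force: [-3.1, 0.6, 1.5]
width: 0.0563
```

```bash
python3 - <<'E'
from h import *
st()
E
```

```text
t 11.88 tcp bed [-0.0582 -0.0315  0.0677] tip bed [-0.051  -0.0314  0.0501] F bed [-3.17  0.34  1.54] w 0.0563 tilt 0.389
```

Call:
step_arm(
  motion="60 0.1 -0.23 0 0 0 0;60 0.1 -0.23 0 0 0 0;60 0.1 -0.23 0 0 0 0;60 0.1 -0.23 0 0 0 0;60 0.1 -0.23 0 0 0 0;60 0.1 -0.23 0 0 0 0;60 0.1 -0.23 0 0 0 0;60 0.1 -0.23 0 0 0 0",
)

```text
time: 12.55
tool_pos: [0.5611, 0.0143, 0.0677]
ee_rot: [-1.566, 1.18, -0.066]
wrist_force: [-2.3, 0.5, 1.4]
width: 0.0567
```

Call:
step_arm(
  motion="60 0.1 -0.23 0 0 0 0;60 0.1 -0.23 0 0 0 0;60 0.1 -0.23 0 0 0 0;60 0.1 -0.23 0 0 0 0;60 0.1 -0.23 0 0 0 0;60 0.1 -0.23 0 0 0 0",
)

```text
time: 13.05
tool_pos: [0.5761, 0.0132, 0.0675]
ee_rot: [-1.565, 1.18, -0.066]
wrist_force: [-2.5, -0.6, 1.2]
width: 0.0562
```

```bash
python3 - <<'E'
from h import *
import cv2
st()
for n in ["scene","side"]:
    im=snapshot(n); cv2.imwrite(f"pics/raw_{n}10.png",im[:,:,::-1])
    c=im[180:320,200:340,::-1] if n=="scene" else im[160:280,180:300,::-1]
    cv2.imwrite(f"pics/{n}10.png",cv2.resize(c,(595,595),interpolation=cv2.INTER_CUBIC))
E
```

```text
t 13.05 tcp bed [-0.0223 -0.0315  0.0675] tip bed [-0.0151 -0.0315  0.0499] F bed [-2.5  -0.77  1.21] w 0.0562 tilt 0.391
```

View pics/scene10.png

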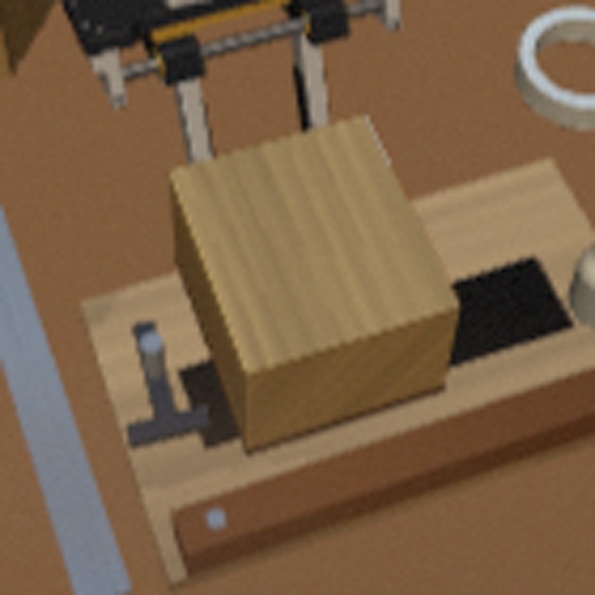

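It is still square with the hold-down well clear: its crossbar end is at (205,415) and the block edge at (245,450). There are about 27 mm to go.

Call:
step_arm(
  motion="60 0.1 -0.23 0 0 0 0;60 0.1 -0.23 0 0 0 0;60 0.1 -0.23 0 0 0 0;60 0.1 -0.23 0 0 0 0;60 0.1 -0.23 0 0 0 0;60 0.1 -0.23 0 0 0 0;60 0.1 -0.23 0 0 0 0;60 0.1 -0.23 0 0 0 0",
)

```text
time: 13.82
tool_pos: [0.5961, 0.0118, 0.067]
ee_rot: [-1.565, 1.18, -0.066]
wrist_force: [-2.0, -0.2, 1.2]
width: 0.0567
```

Call:
step_arm(
  motion="60 0.04 -0.1 0 0 0 0;60 0.04 -0.1 0 0 0 0",
)

```text
time: 13.98
tool_pos: [0.5981, 0.0117, 0.0669]
ee_rot: [-1.565, 1.18, -0.066]
wrist_force: [-1.9, 0.4, 1.7]
width: 0.0564
```

Call:
step_arm(
  motion="60 0.04 -0.1 0 0 0 0;60 0.04 -0.1 0 0 0 0",
)

```text
time: 14.15
tool_pos: [0.6001, 0.0115, 0.067]
ee_rot: [-1.565, 1.18, -0.066]
wrist_force: [-2.2, 0.3, 1.6]
width: 0.0563
```

```bash
python3 - <<'E'
from h import *
st()
E
```

```text
t 14.15 tcp bed [ 0.0018 -0.0315  0.067 ] tip bed [ 0.009  -0.0315  0.0494] F bed [-2.22  0.19  1.63] w 0.0563 tilt 0.391
```

Call:
step_arm(
  motion="60 0.04 -0.1 0 0 0 0;60 0.04 -0.1 0 0 0 0",
)

```text
time: 14.32
tool_pos: [0.6022, 0.0113, 0.067]
ee_rot: [-1.565, 1.18, -0.066]
wrist_force: [-2.9, 0.6, 1.6]
width: 0.0563
```

Call:
step_arm(
  motion="60 0.04 -0.1 0 0 0 0",
)

```text
time: 14.4
tool_pos: [0.6031, 0.0113, 0.0669]
ee_rot: [-1.566, 1.181, -0.066]
wrist_force: [-5.8, 0.0, 3.7]
width: 0.0564
```

Call:
step_arm(
  motion="60 0.03 -0.07 0 0 0 0",
)

```text
time: 14.48
tool_pos: [0.6033, 0.0113, 0.0667]
ee_rot: [-1.566, 1.183, -0.067]
wrist_force: [-7.7, 0.4, 4.0]
width: 0.0563
```

Call:
step_arm(
  motion="60 0.03 -0.07 0 0 0 0",
)

```text
time: 14.57
tool_pos: [0.6034, 0.0112, 0.0664]
ee_rot: [-1.566, 1.184, -0.067]
wrist_force: [-9.5, 0.0, 4.4]
width: 0.0563
```

The fence is reached: 9.5 N forward and rising stiffly. Hold there.

Call:
step_arm(
  motion="60 0 0 0 0 0 0;60 0 0 0 0 0 0;60 0 0 0 0 0 0",
)

```text
time: 14.82
tool_pos: [0.6034, 0.0112, 0.0664]
ee_rot: [-1.566, 1.184, -0.067]
wrist_force: [-7.1, -0.6, 4.3]
width: 0.0565
```

Call:
step_arm(
  motion="60 0 0 0 0 0 0;60 0 0 0 0 0 0;60 0 0 0 0 0 0;60 0 0 0 0 0 0",
)

```text
time: 15.15
tool_pos: [0.6034, 0.0112, 0.0664]
ee_rot: [-1.566, 1.184, -0.067]
wrist_force: [-8.2, 0.2, 4.7]
width: 0.0563
```

```bash
python3 - <<'E'
from h import *
import cv2
st()
for n in ["scene","side"]:
    im=snapshot(n); cv2.imwrite(f"pics/raw_{n}11.png",im[:,:,::-1])
    c=im[180:320,200:340,::-1] if n=="scene" else im[140:280,150:290,::-1]
    cv2.imwrite(f"pics/{n}11.png",cv2.resize(c,(595,595),interpolation=cv2.INTER_CUBIC))
E
```

```text
t 15.15 tcp bed [ 0.005  -0.0316  0.0664] tip bed [ 0.0122 -0.0316  0.0488] F bed [-8.16 -0.4   4.74] w 0.0563 tilt 0.387
```

View pics/scene11.png

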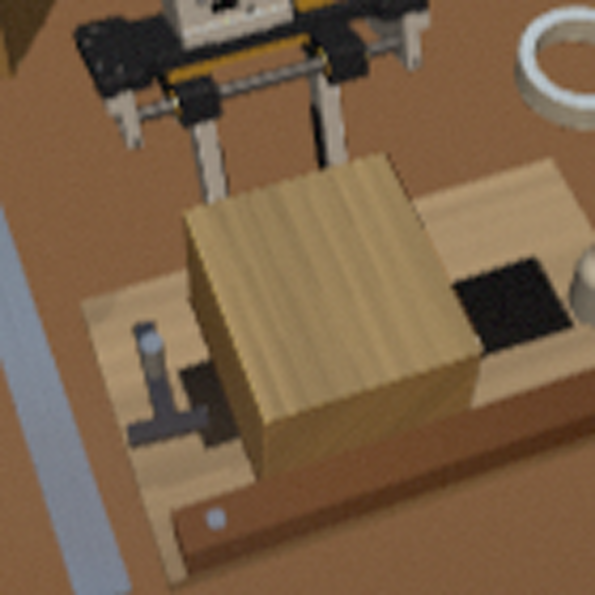

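View pics/side11.png

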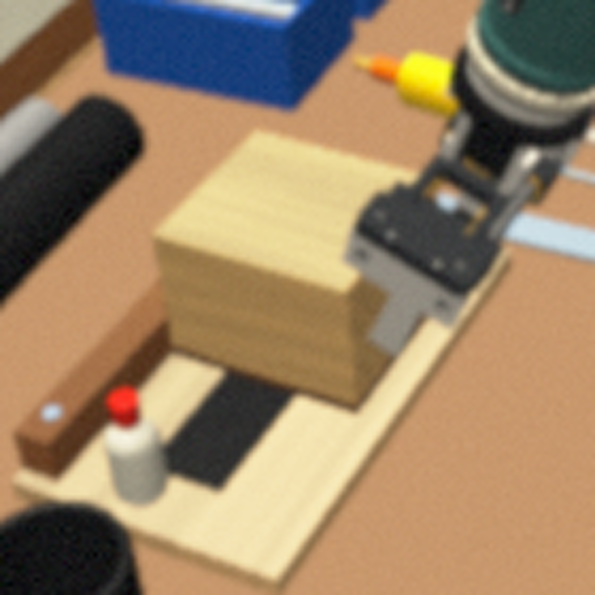

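The block is home: its top end lies against the fence across its width, and the fingertip at 12.2 mm matches the expected 12.5. I'll back straight off.

Call:
step_arm(
  motion="60 -0.1 0.23 0 0 0 0;60 -0.4 0.93 0 0 0 0;60 -0.8 1.85 0 0 0 0;60 -0.8 1.85 0 0 0 0;60 -0.8 1.85 0 0 0 0;60 0 0 0 0 0 0;60 0 0 0 0 0 0;60 0 0 0 0 0 0",
)

```text
time: 15.92
tool_pos: [0.533, 0.0163, 0.0692]
ee_rot: [-1.565, 1.178, -0.066]
wrist_force: [-0.2, 0.1, 0.0]
width: 0.0564
```

```bash
python3 - <<'E'
from h import *
import cv2
st()
for n in ["scene","side"]:
    im=snapshot(n); cv2.imwrite(f"pics/raw_{n}12.png",im[:,:,::-1])
    c=im[180:300,210:330,::-1] if n=="scene" else im[150:270,160:280,::-1]
    cv2.imwrite(f"pics/{n}12.png",cv2.resize(c,(600,600),interpolation=cv2.INTER_CUBIC))
E
```

```text
t 15.92 tcp bed [-0.0656 -0.0315  0.0692] tip bed [-0.0583 -0.0315  0.0516] F bed [-0.19  0.04  0.04] w 0.0564 tilt 0.393
```

View pics/scene12.png

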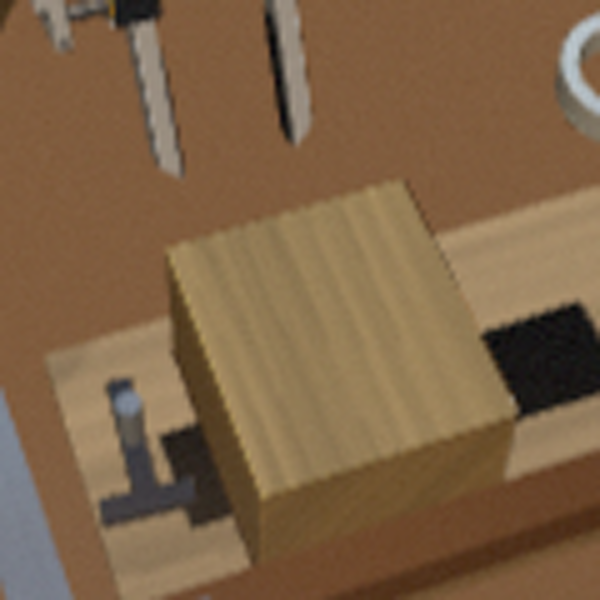

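View pics/side12.png

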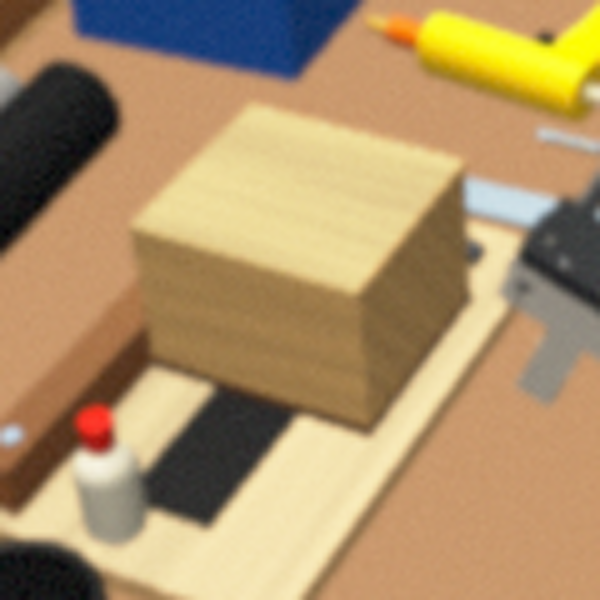

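The block stayed put against the fence and over the strip, the fingers are clear, and the hold-down and bottle are in place. I'll run a last fit, then hand in.

```bash
python3 - <<'E'
from h import *
S=lambda p:raw(p,(210,180),5); D=lambda p:raw(p,(160,150),5)
a,b,l,h=.064,.0575,.014,.108
blk=[("scene",(-a,-b,h),S((168,250))),("scene",(-a,b,h),S((405,180))),("scene",(a,b,h),S((516,414))),("scene",(a,-b,h),S((263,497))),
("side",(a,-b,h),D((252,104))),("side",(-a,-b,h),D((466,160))),("side",(-a,b,h),D((359,295))),("side",(a,b,h),D((133,232))),("side",(a,b,l),D((150,362))),("side",(-a,b,l),D((370,433)))]
k,r=fit(blk,[.65,.02,-.07]);print(w2b([*k[:2],0]),k[2]-PSI,np.abs(r).max())
print(robot.close_job())
E
```

```text
[ 0.08456579 -0.03284265  0.        ] -0.0018806846580486786 2.1388754847082794
the job is handed in; nothing more can be done
None
```

The block lies flat on its sole over the strip, pushed home against the back fence. The job is handed in, but no verdict was reported. I slid block C (the one farthest to the robot's left) upright to the step, tipped it over with a rising fingertip push, and slid it to the fence. I pressed it there for about 0.6 s at 7–9.5 N forward, then backed off; the job took about 16 s of the 61 s.

**Last checks:**
- **Position:** the final camera fit puts the block square to the bed within 0.002 rad and its centre 33 mm to the right of the bed's middle (limit 52 mm).
- **Against the fence:** the fit puts the top end at 148.6 mm from the step, with the fence at 148 mm, so within the 2 mm calibration. The fingertip position at the press (12.2 mm against 12.5 mm expected) agrees.
- **Forces:** wrist force readings never passed about 11 N. They were taken only at the end of each move call, so brief peaks in between were not seen.
- **Other things:** the fingers are clear of everything. The hold-down and glue bottle look unmoved in the last pictures. I did not re-measure the other bystanders, but nothing went near them.

The corner readings fitted the final pose only to about 2 pixels, so the fit alone is good to a few millimetres. No check failed.

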